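Draw out the telescopic bar brush and hold it ready

ROBOT

A 6-joint arm with a two-finger parallel gripper is mounted at the origin on the work surface. World frame = base frame: x ahead of the robot, y to its left, z up, the work surface at z = 0. Lengths are in m, angles in rad, forces in N, time in s.
With the tool pointing down it reaches from about 0.35 to 0.975 m from the base axis. Payload 4.9 kg.
Tool frame: the origin (TCP) lies at the very end of the fingers, on their centre line; the grasp point (between the pads) lies 19 mm behind it; z points along the fingers, x is the direction in which the jaws open and shut, and the axes are right-handed (so a half turn about z gives the same grasp; the last joint's range is limited). The gripper opens to 85 mm and grips with 20 to 120 N. Pads are 22 mm wide; open, the fingers measure 114 mm over their backs; the gripper's body (76 mm by 85 mm) begins 54 mm behind the grasp point. The pads swing forward as they close: fully open they stand 13 mm farther back than shut.
Start: joints at [1.136, 0.053, 1.613, -0, 1.476, -0.119], TCP at [0.194, 0.594, 0.231] pointing down, gripper open.
Joint ranges: [-3.01, 3.01], [-1.01, 2.22], [0.06, 2.58], [-1.02, 4.17], [0.09, 2.62], [-3.14, 3.14]. Speed limits (rad/s): [2.57, 2.57, 3.14, 3.14, 3.14, 3.14].

INTERFACE

Orientations are given as a rotation vector (axis times angle).
In Python, from station import readout, viewer, ctrl, nets gives the robot as it stands. The module is installed in compiled form; this text tells all that it offers.
- The arm moves only by the tool step_arm, never from a script. Its argument "moves" is a list that holds one entry, the list of rows, each a list of 4 numbers: the shift along the world's x, y, z in cm, then the turn about the world's z in rad. In form: [[[dx, dy, dz, yaw], ...]]. A call has 1 to 10 rows; each row shifts and turns the commanded pose from where the row before left it; what a row does not reach is not made up. A row lasts 1/12 s, in which the tool goes at most 41.7 mm and 7.16 degrees, less where a joint would pass 70% of its speed; a pose out of reach is approached as far as the arm can. A call is refused whole if a number of a shift passes 4.17 or a number of a turn 0.125, either way. A call with a gripper value outside its range is refused whole. "grip" is the closure, from 0 (fully open) to 1 (shut), set as the call begins (left out, the last holds). The fingers move at their own pace and stop on an object; "squeeze" is the grip in N (left out, the last holds). Time passes only in rows, so rows that do not move let the fingers close. It gives the time, the measured TCP pose, the force and the opening at its end, in the units of the state.
- readout.get_obs(): the state, without advancing time (a new reading comes with each control period).
- viewer.get_image(name): name is "scene" or "top" or "wrist"; returns the picture (384x512x3 uint8, blue, green, red); there is no depth.
- viewer.calibration(name): a dict with "camera_matrix" (3x3 intrinsics, pixels), "R" (3x3) and "t" (3): a world point X has camera coordinates R X + t. Camera axes: x right, y down, z forward; pixel columns grow to the right and rows downward; lengths in m; the calibration is good to about 2 mm. The wrist camera is an equidistant fisheye: a pixel r from the principal point sees the ray r / f radians off the axis. A picture is of the moment at which its call begins: read the wrist's pose just before it. calibration takes no time and is no camera call; for the wrist camera it gives the pose at the moment of the call.
- ctrl.finish_job(): hands the job in, once; it reports no verdict.
Trained networks look in the newest picture that a camera, given by its name, has taken for a name from the list of things; names that differ only in an ending like _2 or _b are one class to them, and where a whole thing is asked for, a point or a joint stands for the part that bears it (a point fixed in the world has none). Each returns a list of dicts, best first, with "confidence" (0 to 1); they miss things now and then, are a little off and sometimes report something else, mostly with a low value. They report only what shows in the picture. A call takes as long as a camera call.
- nets.masks_of(camera, thing): "region" (384x512 bool, what is visible of it) and "box" ([left, top, right, bottom] in pixels, round what is visible of it).
- nets.pinpoint(camera, thing): "at" ([column, row] in pixels: a listed point, or the origin of a listed thing).
The state is a dict: "t": time; "q": joint angles; "dq": joint speeds; "effort": joint torques, N m; "tool_pos": TCP position; "tool_rot": TCP orientation; "contact_force": force on the tool from outside, world axes, zero at the start; "wrist_torque": the same for the moment, N m; "opening": finger opening in m.
Only numpy, scipy, OpenCV 4.12 (cv2) and the standard library are available. Lean on these libraries where they do the work, as an engineer would, in place of code of your own. Each camera call takes 0.05 s, during which the arm holds its last target. There are 200 camera calls.

TASK

Get the telescopic bar brush ready for sweeping behind the grinder: with its head still in the caddy, press the orange button on the handle, draw the handle out to the second stop (fully out) and let the button spring out so that it locks there. Then take the handle clear of the button, lift the brush level, straight up out of the caddy, and finish while still holding it still, locked at full length and level, about 10 cm above where it lay. Do not push or knock over the tamper, cup, dosing ring and milk jug standing around.

Things in the scene. Friction and masses are not known exactly. Their poses are not given: they have to be found in the camera images.
- caddy: Light grey plastic brush caddy screwed to the counter. Base plate 80 mm wide, 10 mm thick, x -104 to +200 mm. The brush head sits in an open-topped pocket at the -x end; a rib 14 mm wide (x +32 to +190, top at 38 mm) carries the handle, fingers pass beside it. Origin on the counter, on the centre line, at the pocket's +x face; +x runs along the brush from head to handle end, z up.
- pocket (a point): Middle of the caddy's pocket floor, 12 mm above the counter, at caddy x = -41 mm. Pocket outside: x -90 to 0, 49 mm wide, 52 mm high. Its +x wall (6 mm thick, 56 mm high) has a 16 mm slot, open at the top, for the rod: the head (play 2 mm forward, 10 mm back) cannot leave along +x, but lifts straight out upwards.
- brush: Loose telescopic bar brush, 0.14 to 0.22 kg in all, level in the caddy. Frame of head and steel rod: origin on the rod axis, at the start straight above the caddy's origin, 50 mm above the counter, axes as the caddy's. Wooden head x -74 to -8 mm, 32 mm wide, 4 mm below to 10 mm above the axis; bristles (x -70 to -26, 24 mm wide) reach 38 mm below it. Flat rod 12 mm wide (y), 10 mm high; the handle slides on it.
- handle_front (a point): Centre of the front end of the blue and black handle, on the rod axis, at brush x = 8 mm + handle. The handle runs 175 mm from here along +x, flat-sided, 26 mm wide (y), 24 mm high, centred on the axis. Its axes are the brush's.
- handle (a joint): How far the handle is drawn out along +x, m: 0 stowed, 0.045 first stop, 0.090 second stop (hard end 0.0905). 2 N friction; does not spring back. At these three places a spring tooth locks it both ways (1.5 mm play) while the button is out. Between them the tooth rides on the rod and drops in at the next place. With the button kept in, the handle passes the first stop freely.
- button (a joint): How far the orange locking button is pushed in, m: 0 out, 0.0075 fully in (flush with the handle's side). Unlocks from about 0.0045; resting on the rod between stops it reads about 0.004. Spring 2.5 N at the start of its travel, 6.5 N at the end; at a stop it springs out by itself when let go.
- button_face (a point): Centre of the orange button's outer face: 16 mm round, 7 mm proud of the handle's -y side, 35 mm behind the handle's front end, on axis height (20 mm from the axis when out). Pushed in along the brush's +y, its axes are the brush's. A pinch across the handle here pushes it flush and grips the handle at once: 33 mm over the button, 26 mm pressed.
- grip_mid (a point): Point on the handle's axis 80 mm behind its front end (45 mm behind the button), in the ribbed black grip that runs on to the handle's free end; 26 mm wide (y), 24 mm high here. Moves with the handle. With the handle fully out the brush balances about 45 mm ahead of this point (towards the head), so it needs a firm grip near here. Axes as brush.
- head_mid (a point): Middle of the brush head on the axis line, at brush x = -41 mm; 50 mm above the counter while in the caddy. Axes as brush.
- tamper: Loose coffee tamper: steel disc 58 mm across with a black knob handle, 88 mm tall, upright; origin under its centre.
- dosing_ring: Loose aluminium dosing ring, flared, 76 mm across, 26 mm high; origin under its centre.
- cup: Loose white espresso cup, 64 mm across, 55 mm high, with one ear (reaching 37 mm past the cup's side); origin under its centre.
- milk_jug: Loose steel milk jug, 84 mm across, 105 mm high, handle on one side; origin under its centre.

How it is judged:
By the outcome, as a careful person would: the job done as asked, in the order asked, and still so for the second after the job is handed in, while the arm keeps its last pose, push and grip.
It also fails if it takes over 45 s, if anything falls off the work surface, if the arm or the gripper's body presses on something with over 40 N, if the wrist force passes 120 N, or if a joint passes its speed limit or range.

## Working session

There is one attempt and no reset: what is moved stays moved. The work goes in short steps, Python scripts to look and compute and a tool call to move; the robot and the scene stay as the last step left them, time stands still between calls to the robot, and variables do not carry over. Pictures are saved under pics/ and viewed, about 8 in all and at most 12, crops included, and the job is handed in when it is done.

Besides the shell and the picture viewer there is one more tool, called after "Call:" as name(argument=value, ...) on one line, values as JSON. step_arm: Moves the arm, as the interface text tells. Its arguments: {"type":"object","properties":{"moves":{"type":"array","items":{"type":"array","items":{"type":"array","items":{"type":"number"}}}},"grip":{"type":"number"},"squeeze":{"type":"number"}},"required":["moves"]}

```bash
mkdir -p pics; cat > h.py <<'E'
import numpy as np, cv2
from station import readout, viewer, ctrl, nets
def tri(obs):
    A=[];b=[]
    for cal,p in obs:
        K,R,t=[np.array(cal[k],float) for k in("camera_matrix","R","t")]
        d=np.linalg.inv(K)@np.array([p[0],p[1],1.0]); d=R.T@d; d/=np.linalg.norm(d); c=-R.T@t.ravel()
        P=np.eye(3)-np.outer(d,d);A.append(P);b.append(P@c)
    X=np.linalg.solve(sum(A),sum(b)); return X
E
python3 - <<'E'
from h import *
s=viewer.get_image("scene");t=viewer.get_image("top")
cv2.imwrite("pics/s.png",s);cv2.imwrite("pics/t.png",t)
cs,ct=viewer.calibration("scene"),viewer.calibration("top")
for n in["caddy","pocket","brush","handle_front","button_face","grip_mid","head_mid","tamper","dosing_ring","cup","milk_jug"]:
    a=nets.pinpoint("scene",n);b=nets.pinpoint("top",n)
    f=lambda r:[(np.round(x["at"]).tolist(),round(x["confidence"],2)) for x in r[:2]]
    print(n,f(a),f(b), np.round(tri([(cs,a[0]["at"]),(ct,b[0]["at"])]),3) if a and b else "")
o=readout.get_obs();print(o)
E
```

```text
caddy [([165.0, 207.0], 0.65)] [([339.0, 228.0], 0.63)] [ 0.5   -0.074  0.009]
pocket [([148.0, 217.0], 0.8)] [([357.0, 221.0], 0.88)] [ 0.519 -0.12   0.013]
brush [([164.0, 200.0], 0.69)] [([341.0, 224.0], 0.63)] [ 0.506 -0.074  0.043]
handle_front [([166.0, 200.0], 0.96)] [([341.0, 229.0], 0.97), ([292.0, 298.0], 0.54)] [ 0.497 -0.071  0.033]
button_face [([183.0, 190.0], 0.58)] [] 
grip_mid [([191.0, 180.0], 0.72)] [([306.0, 234.0], 0.91)] [0.479 0.01  0.051]
head_mid [([148.0, 208.0], 0.6)] [([358.0, 221.0], 0.78)] [ 0.515 -0.115  0.043]
tamper [([219.0, 235.0], 0.65)] [([300.0, 183.0], 0.59), ([357.0, 221.0], 0.48)] [ 0.62   0.025 -0.009]
dosing_ring [([189.0, 149.0], 0.56), ([146.0, 205.0], 0.32)] [([292.0, 296.0], 0.74)] [0.33  0.044 0.01 ]
cup [([180.0, 264.0], 0.78)] [([349.0, 166.0], 0.78)] [ 0.668 -0.095  0.002]
milk_jug [([371.0, 165.0], 0.83), ([182.0, 193.0], 0.26)] [([122.0, 197.0], 0.9)] [0.57  0.482 0.   ]
{'t': 1.2, 'q': array([ 1.13600399e+00,  5.26970683e-02,  1.61292353e+00,  8.27066310e-06,
        1.47598072e+00, -1.18965892e-01]), 'dq': array([ 5.92474651e-04, -5.46004069e-04, -6.16217519e-05, -4.35054392e-04,
        6.20316305e-04,  2.65915552e-04]), 'effort': array([-6.66464657e-04, -3.93697143e+01, -3.70451903e+01, -2.71597537e-04,
        7.45018042e-04, -6.40655529e-06]), 'tool_pos': array([0.19409362, 0.59407374, 0.23129132]), 'tool_rot': array([-2.54313857e+00, -1.84445979e+00,  1.81740942e-05]), 'contact_force': array([ 0.22646782, -0.35208805,  0.23875565]), 'wrist_torque': array([ 0.02639095, -0.07127799,  0.0116336 ]), 'opening': 0.08545691816505611}
```

View pics/t.png

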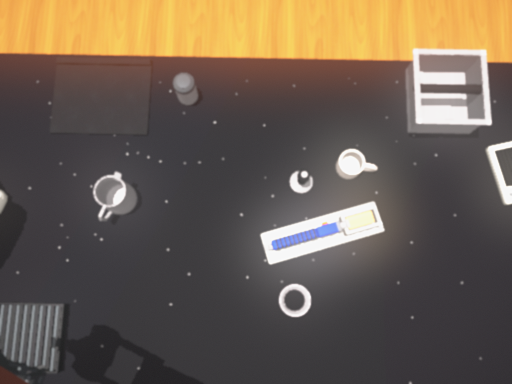

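View pics/s.png

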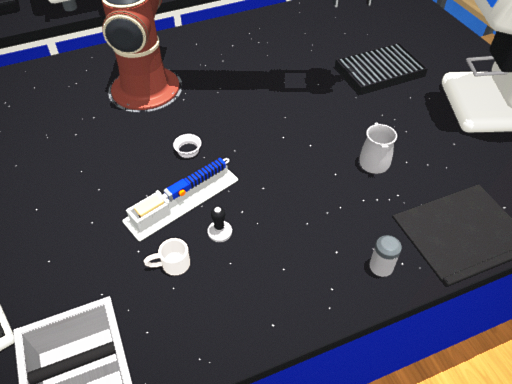

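```bash
cat > m.py <<'E'
from h import *
def ray(cal,px,z):
    K,R,t=[np.array(cal[k],float) for k in("camera_matrix","R","t")]
    d=np.c_[px,np.ones(len(px))]@np.linalg.inv(K).T@R; c=-R.T@t.ravel()
    return (c+d*((z-c[2])/d[:,2])[:,None])[:,:2]
if __name__=="__main__":
  for cam in("top","scene"):
    viewer.get_image(cam);cal=viewer.calibration(cam)
    for n,z in(("caddy",0.01),("handle",0.05),("button",0.05)):
        r=nets.masks_of(cam,n)
        if not r: print(cam,n,None);continue
        ys,xs=np.nonzero(r[0]["region"])
        w=ray(cal,np.c_[xs,ys].astype(float),z)
        (c,wh,_)=rc=cv2.minAreaRect((w*1000).astype(np.float32))
        m=w.mean(0);ev=np.linalg.svd(w-m,full_matrices=False)[2][0]; ev*=np.sign(ev[1])
        print(cam,n,round(r[0]["confidence"],2),len(xs),np.round(c),np.round(wh),"mean",m.round(4),"ang",np.degrees(np.arctan2(ev[1],ev[0])).round(1), np.round(cv2.boxPoints(rc)).tolist())
E
python3 m.py
```

```text
top caddy 0.93 2541 [490. -30.] [ 83. 303.] mean [ 0.4868 -0.0286] ang 107.3 [[406.0, 103.0], [494.0, -187.0], [573.0, -163.0], [486.0, 127.0]]
top handle 0.87 774 [478.  16.] [ 32. 179.] mean [0.476  0.0145] ang 107.5 [[436.0, 97.0], [489.0, -74.0], [520.0, -65.0], [467.0, 106.0]]
top button None
scene caddy 0.84 2210 [484. -30.] [103. 303.] mean [ 0.5073 -0.0435] ang 103.5 [[392.0, 101.0], [477.0, -190.0], [576.0, -161.0], [491.0, 130.0]]
scene handle 0.59 865 [475.  22.] [ 45. 189.] mean [0.4758 0.0169] ang 108.7 [[425.0, 105.0], [482.0, -74.0], [525.0, -61.0], [467.0, 119.0]]
scene button None
```

Call:
step_arm(moves=[[[1.6,-3.4,0,-0.12],[1.6,-3.4,0,-0.12],[1.6,-3.4,0,-0.12],[1.6,-3.4,0,-0.12],[1.6,-3.4,0,-0.12],[1.6,-3.4,0,-0.12],[1.6,-3.4,0,-0.12],[1.6,-3.4,0,-0.12],[1.6,-3.4,0,0],[1.6,-3.4,0,0]]], grip=0)

```text
t: 2.43
tool_pos: [0.3545, 0.2525, 0.2316]
tool_rot: [-3.107, -0.462, -0.002]
contact_force: [0.6, -0.5, -0.2]
opening: 0.0858
```

Call:
step_arm(moves=[[[1.7,-3.6,-1,0],[1.7,-3.6,-1,0],[1.7,-3.6,-1,0],[1.7,-3.6,-1,0],[1.7,-3.6,-1,0],[1.7,-3.6,-1,0],[1.7,-3.6,0,0],[1.7,-3.6,0,0],[0,0,0,0],[0,0,0,0]]])

```text
t: 3.27
tool_pos: [0.4906, -0.0357, 0.1713]
tool_rot: [-3.108, -0.456, 0.0]
contact_force: [0.0, -0.1, 0.7]
opening: 0.0852
```

```bash
cat > w.py <<'E'
from h import *
def wray(cal,px,z):
    K,R,t=[np.array(cal[k],float) for k in("camera_matrix","R","t")]
    p=np.atleast_2d(np.array(px,float)); u=(p-[K[0,2],K[1,2]])/[K[0,0],K[1,1]]
    r=np.linalg.norm(u,axis=1)+1e-12
    d=np.c_[u/r[:,None]*np.sin(r)[:,None],np.cos(r)]@R; c=-R.T@t.ravel()
    return (c+d*((z-c[2])/d[:,2])[:,None])[:,:2]
def look(name):
    cal=viewer.calibration("wrist");im=viewer.get_image("wrist");cv2.imwrite(name,im)
    for n,z in(("pocket",.012),("handle_front",.05),("button_face",.05),("grip_mid",.05),("head_mid",.05),("brush",.05)):
        r=nets.pinpoint("wrist",n)
        for x in r[:2]: print(n,np.round(x["at"]),round(x["confidence"],2),wray(cal,x["at"],z).round(4))
    for n,z in(("handle",.062),("button",.05)):
        for x in nets.masks_of("wrist",n)[:1]:
            ys,xs=np.nonzero(x["region"]);w=wray(cal,np.c_[xs,ys],z);rc=cv2.minAreaRect((w*1000).astype(np.float32))
            m=w.mean(0);ev=np.linalg.svd(w-m,full_matrices=False)[2][0];ev*=np.sign(ev[1])
            print("mask",n,x["box"],m.round(4),np.degrees(np.arctan2(ev[1],ev[0])).round(1),[np.round(v) for v in rc[:2]])
    o=readout.get_obs();print(o["t"],o["tool_pos"].round(4),o["tool_rot"].round(3),o["opening"])
E
python3 -c "
from w import *
look('pics/w1.png')"
```

```text
handle_front [253. 226.] 0.79 [[ 0.5   -0.073]]
handle_front [382. 161.] 0.65 [[0.5993 0.0249]]
button_face [279. 189.] 0.53 [[ 0.5119 -0.0307]]
grip_mid [253. 140.] 0.82 [[0.476  0.0054]]
grip_mid [257. 232.] 0.25 [[ 0.5056 -0.078 ]]
head_mid [262. 268.] 0.65 [[ 0.5216 -0.116 ]]
brush [258. 229.] 0.61 [[ 0.5054 -0.0753]]
mask button [272.9, 178.9, 280.5, 195.4] [ 0.5098 -0.0303] 110.4 [array([510., -30.]), array([ 6., 16.])]
3.7167 [ 0.49   -0.0332  0.1714] [3.107e+00 4.640e-01 1.000e-03] 0.08561707495247997
```

View pics/w1.png

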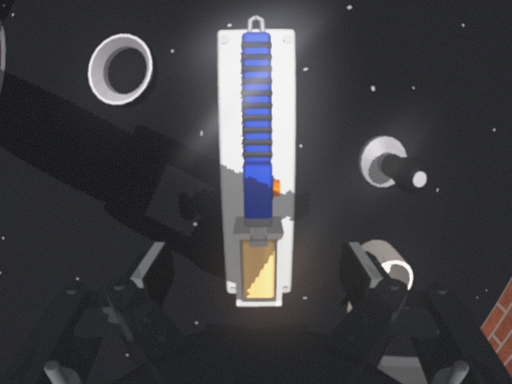

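```bash
python3 -c "
from w import *
cal=viewer.calibration('wrist');im=cv2.imread('pics/w1.png')
print(cal['camera_matrix'], wray(cal,[[257,35],[257.5,165],[258,222]],.062), wray(cal,[[276,188]],.05))
cv2.imwrite('pics/w1c.png',cv2.resize(im[20:310,200:320],None,fx=5,fy=2,interpolation=1))"
```

```text
[[297.31863964   0.         256.15372262]
 [  0.         297.31863964 193.73813235]
 [  0.           0.           1.        ]] [[ 0.45201288  0.09696869]
 [ 0.48532645 -0.01031622]
 [ 0.5013103  -0.06074391]] [[ 0.50879161 -0.02818522]]
```

View pics/w1c.png

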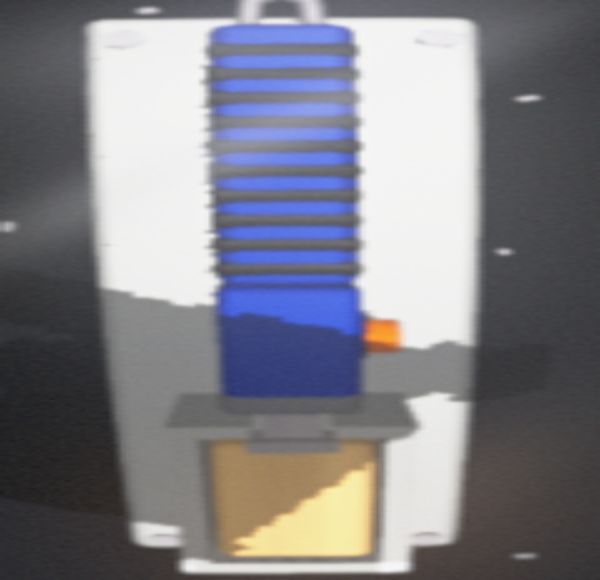

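Call:
step_arm(moves=[[[0.2,0,-2,0],[0,-0.1,-2.5,0],[0,0,-2.5,0],[0,0,-2.5,0],[0,0,-2,0],[0,0,-1.5,0],[0,0,-1,0],[0,0,-0.2,0],[0,0,0,0],[0,0,0,0]]], grip=0.3)

```text
t: 4.55
tool_pos: [0.493, -0.035, 0.0304]
tool_rot: [3.107, 0.462, 0.003]
contact_force: [0.4, -0.0, 0.3]
opening: 0.0597
```

Call:
step_arm(moves=[[[0,0,0,0],[0,0,0,0],[0,0,0,0],[0,0,0,0],[0,0,0,0],[0,0,0,0],[0,0,0,0]]], grip=1, squeeze=40)

```text
t: 5.13
tool_pos: [0.4931, -0.0353, 0.031]
tool_rot: [3.106, 0.462, 0.002]
contact_force: [-2.3, -0.2, 5.4]
opening: 0.0257
```

Call:
step_arm(moves=[[[-0.27,0.88,0,0],[-0.27,0.88,0,0],[-0.27,0.88,0,0],[-0.27,0.88,0,0],[-0.27,0.88,0,0],[-0.27,0.88,0,0],[-0.27,0.88,0,0],[-0.27,0.88,0,0],[-0.27,0.88,0,0],[0,0,0,0]]])

```text
t: 5.97
tool_pos: [0.4688, 0.0449, 0.0311]
tool_rot: [3.106, 0.463, 0.004]
contact_force: [-1.8, -1.6, 7.4]
opening: 0.0257
```

Call:
step_arm(moves=[[[-0.09,0.29,0,0],[-0.09,0.29,0,0],[-0.06,0.19,0,0],[0,0,0,0]]])

```text
t: 6.3
tool_pos: [0.4668, 0.0516, 0.031]
tool_rot: [3.105, 0.462, 0.005]
contact_force: [-0.0, -4.5, 6.5]
opening: 0.0255
```

Call:
step_arm(moves=[[[-0.06,0.19,0,0],[-0.03,0.1,0,0],[0,0,0,0],[0,0,0,0]]])

```text
t: 6.63
tool_pos: [0.4663, 0.0533, 0.031]
tool_rot: [3.102, 0.461, 0.006]
contact_force: [1.3, -10.4, 4.6]
opening: 0.0255
```

Call:
step_arm(moves=[[[0,0,0,0],[0,0,0,0],[0,0,0,0],[0,0,0,0],[0,0,0,0]]], grip=0.3)

```text
t: 7.05
tool_pos: [0.4641, 0.0552, 0.029]
tool_rot: [-3.107, -0.462, 0.001]
contact_force: [-0.4, 0.1, -0.1]
opening: 0.0599
```

```bash
python3 - <<'E'
from w import *
look('pics/w2.png')
im=cv2.imread('pics/w2.png')
t=viewer.get_image('top')
c=np.hstack([im,cv2.resize(t[170:290,220:400],(576,384))]);cv2.imwrite('pics/w2c.png',cv2.resize(c,(800,282)))
E
```

```text
handle_front [249. 333.] 0.65 [[0.4738 0.0133]]
button_face [295. 271.] 0.74 [[0.4836 0.0585]]
grip_mid [247. 178.] 0.97 [[0.4487 0.0953]]
grip_mid [250. 332.] 0.39 [[0.474  0.0138]]
mask handle [205.3, 0.0, 292.3, 329.6] [0.4468 0.103 ] 109.3 [array([452.,  97.]), array([ 32., 144.])]
mask button [280.5, 255.5, 299.4, 287.7] [0.4803 0.0572] 111.2 [array([481.,  57.]), array([ 7., 19.])]
7.5 [0.4645 0.0549 0.0293] [-3.107 -0.462  0.   ] 0.059778307130145446
```

View pics/w2.png

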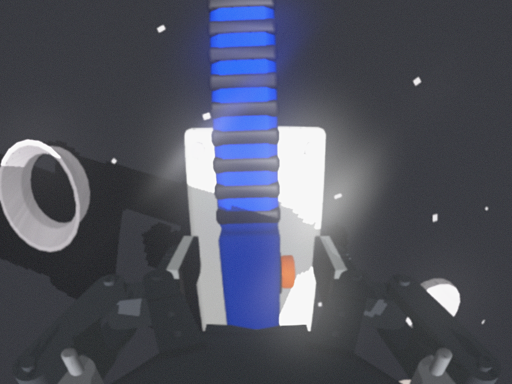

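Call:
step_arm(moves=[[[-0.32,0.82,0,0.03],[-0.32,0.82,0,0],[-0.32,0.82,0,0],[-0.32,0.82,0,0],[-0.3,0.82,0,0],[0,0,0,0],[0,0,0,0]]])

```text
t: 8.13
tool_pos: [0.4484, 0.0965, 0.0293]
tool_rot: [3.1, 0.511, 0.0]
contact_force: [0.7, -0.1, -0.4]
opening: 0.0597
```

Call:
step_arm(moves=[[[0,0,0,0],[0,0,0,0],[0,0,0,0],[0,0,0,0],[0,0,0,0],[0,0,0,0],[0,0,0,0],[0,0,0,0]]], grip=1, squeeze=90)

```text
t: 8.8
tool_pos: [0.449, 0.0957, 0.0296]
tool_rot: [3.1, 0.508, 0.001]
contact_force: [-0.3, -1.2, 3.0]
opening: 0.0247
```

```bash
python3 - <<'E'
from w import *
look('pics/w3.png')
E
```

```text
grip_mid [253. 269.] 0.86 [[0.449 0.094]]
mask handle [223.1, 9.5, 292.5, 331.8] [0.4361 0.1376] 108.3 [array([437., 133.]), array([ 29., 139.])]
mask button [194.8, 196.4, 324.6, 323.2] [0.4462 0.1142] 17.9 [array([451.,  94.]), array([59., 71.])]
9.25 [0.449  0.0957 0.0296] [3.10e+00 5.08e-01 1.00e-03] 0.02488310535864871
```

View pics/w3.png

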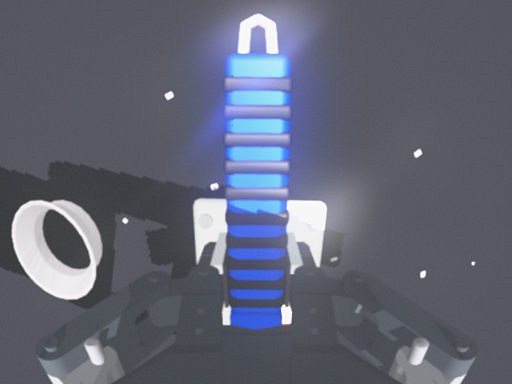

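Call:
step_arm(moves=[[[0.06,-0.19,0,0],[0.03,-0.1,0,0],[0,0,0.5,0],[0,0,1,0],[0,0,1,0],[0,0,1,0],[0,0,1,0],[0,0,1,0],[0,0,1,0],[0,0,1,0]]])

```text
t: 10.08
tool_pos: [0.4497, 0.093, 0.1056]
tool_rot: [3.1, 0.508, 0.001]
contact_force: [-0.4, -1.4, -1.5]
opening: 0.0246
```

Call:
step_arm(moves=[[[0,0,1,0],[0,0,1,0],[0,0,0.5,0],[0,0,0,0],[0,0,0,0],[0,0,0,0],[0,0,0,0]]])

```text
t: 10.67
tool_pos: [0.449, 0.093, 0.1284]
tool_rot: [-3.1, -0.508, 0.003]
contact_force: [-0.7, 0.2, -2.0]
opening: 0.0249
```

```bash
python3 - <<'E'
from h import *
P={}
s=viewer.get_image("scene");t=viewer.get_image("top")
cs,ct=viewer.calibration("scene"),viewer.calibration("top")
for n in["handle_front","button_face","grip_mid","head_mid","brush","tamper","dosing_ring","cup","milk_jug"]:
    a=nets.pinpoint("scene",n);b=nets.pinpoint("top",n)
    f=lambda r:[(np.round(x["at"]).tolist(),round(x["confidence"],2)) for x in r[:1]]
    print(n,f(a),f(b), np.round(tri([(cs,a[0]["at"]),(ct,b[0]["at"])]),3) if a and b else "")
cv2.imwrite("pics/f.png",np.hstack([cv2.resize(s[90:290,80:280],(390,390),interpolation=2),cv2.resize(t[150:330,220:400],(390,390),interpolation=2)]))
o=readout.get_obs();print(o['t'],o['tool_pos'],o['tool_rot'],o['contact_force'],o['wrist_torque'],o['opening'])
E
```

```text
handle_front [([192.0, 152.0], 0.61)] [] 
button_face [([210.0, 144.0], 0.35)] [] 
grip_mid [([219.0, 133.0], 0.57)] [] 
head_mid [([140.0, 177.0], 0.94)] [([368.0, 213.0], 0.88)] [ 0.516 -0.115  0.153]
brush [([159.0, 174.0], 0.66)] [([352.0, 217.0], 0.87)] [ 0.509 -0.076  0.141]
tamper [([220.0, 236.0], 0.94)] [([300.0, 181.0], 0.67)] [ 0.624  0.025 -0.007]
dosing_ring [([189.0, 149.0], 0.53)] [] 
cup [([176.0, 263.0], 0.55)] [([346.0, 168.0], 0.9)] [ 0.662 -0.097 -0.002]
milk_jug [([373.0, 163.0], 0.65)] [([122.0, 193.0], 0.72)] [0.579 0.478 0.018]
11.6667 [0.44958104 0.09298502 0.12927996] [-3.10018495e+00 -5.08263406e-01  8.25362113e-05] [ 0.20124588 -0.00529801 -1.80026904] [ 0.03260988  0.076013   -0.04627912] 0.024866820507336247
```

View pics/f.png

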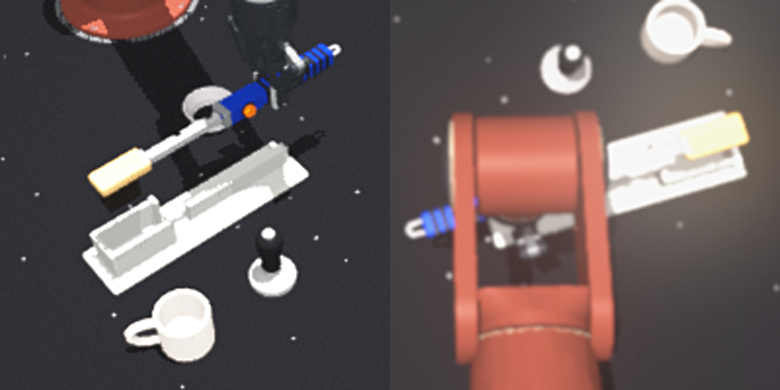

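```bash
python3 -c "
from station import ctrl;print(ctrl.finish_job())"
```

```text
the job is handed in; nothing more can be done
None
```

The brush is locked at full length and held level and still, about 10 cm above where it lay in the caddy. I handed the job in at about 11.7 s of the 45 s allowed.

What I did:
- **Draw out:** I pinched the orange button flush and drew the handle out about 9.2 cm, until the force rose to about 10 N at the hard end.
- **Lock:** I let go of the button, and the wrist picture showed it standing fully out, about 6.5 mm proud.
- **Lift:** I gripped the handle at its middle with 90 N, clear of the button, and lifted straight up 10 cm.

Last checks:
- **Lift:** the gripper rose 9.97 cm, and the opening held at 24.9 mm.
- **Level:** the head's middle measured 0.153 m high, against about 0.15 m at the grip.
- **Length:** the distance from head to grip was 0.2185 m; 0.219 m is expected at full length.
- **Other objects:** the tamper, cup and milk jug measured within 1 cm of their first readings, or 2 cm in height for the jug. That is about the scatter of the measurements.

Not fully checked:
- **Views:** the arm hid the handle and dosing ring from the top camera at the end. The ring was confirmed only in the scene view, at an unchanged pixel.
- **Lock and height:** I did not test the lock by pushing back on the handle. At the start, the two-view heights read as much as 17 mm low on the front of the brush.

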